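Close the drawers and the card tin before slicing

TASK

The slicer is about to be used, so close up what stands open beside it: with the fingertips, push both open drawers of the low three-drawer rack fully home and tip the lid of the hinged card tin over until it is shut, in any order. All three drawers must be shut at the end, with the label roll still in its drawer. Do not pick anything up, leave the tin where it stands, and leave the spice jar, the timer and the flat tin alone.

Things in the scene. Friction and masses are not known exactly. Their poses are not given: they have to be found in the camera images.
- drawer_a_front (a point): centre of the flat outer face of a grey drawer front (93 wide x 72 high x 6 thick), about 50 above the worktop; one of three equal drawers side by side in the rack. x points straight into the rack (closing direction), z up; the point moves with the drawer. No knob; the card frame on it is thin and harmless. This one holds the label roll and starts open.
- drawer_a (a joint): opening of that drawer in m: 0 is fully shut (hard stop), 0.105 fully open. It slides with about 1.5 N of friction plus light damping, no spring, and stays where it is left.
- drawer_b_front (a point): centre of the flat outer face of a grey drawer front (93 wide x 72 high x 6 thick), about 50 above the worktop; one of three equal drawers side by side in the rack. x points straight into the rack (closing direction), z up; the point moves with the drawer. No knob; the card frame on it is thin and harmless. This one starts open and empty.
- drawer_b (a joint): opening of that drawer in m: 0 is fully shut (hard stop), 0.105 fully open. It slides with about 1.5 N of friction plus light damping, no spring, and stays where it is left.
- drawer_c_front (a point): centre of the flat outer face of a grey drawer front (93 wide x 72 high x 6 thick), about 50 above the worktop; one of three equal drawers side by side in the rack. x points straight into the rack (closing direction), z up; the point moves with the drawer. No knob; the card frame on it is thin and harmless. This one starts shut.
- drawer_c (a joint): opening of that drawer in m: 0 is fully shut (hard stop), 0.105 fully open. It slides with about 1.5 N of friction plus light damping, no spring, and stays where it is left.
- drawer_rack: the rack of three drawers, fixed to the worktop: 300 wide (y), 165 deep (x), 87 high (the roof; the fronts reach 86); origin at the centre of its underside, x pointing from the drawer fronts to the back. Which drawer is left, middle or right changes.
- card_tin: loose hinged tin box for cards, 80 (x) x 134 (y) x 78 high, about 0.4 kg; origin at the centre of its underside. Its front faces its own -x; the hinge runs along its own y at x = +38, height 76. The cards in it are fixed to it.
- card_tin_lid (a joint): lid angle in rad: 0 shut, 1.83 fully open. It starts open, leaning a little back past upright (1.57); its top edge is about 147 above the worktop, with a 14 lip there that points back (to the tin's +x, out to about x = +70). It turns nearly freely: pushed forward past upright it falls shut by its own weight.
- label_roll: loose roll of labels, 67 across, 41 high, lying flat in the open drawer a; origin at the centre of its underside (about 20 above the worktop). It rides with the drawer and clears the rack's roof.
- spice_jar: loose spice jar standing between the rack and the tin, 44 across, 96 high; origin at the centre of its underside. To be left alone.
- timer: loose kitchen timer, 64x62x50 high, standing nearer the robot than the spice jar, between the rack and the tin; origin at the centre of its underside. To be left alone.
- flat_tin: loose low round food tin, 86 across, 40 high, left of the rack and nearest to it; origin at the centre of its underside. To be left alone.
Not all that is in view belongs to the job. Leave any blue, orange or yellow look-alike of the label_roll alone.

How it is judged:
By the outcome, as a careful person would: the job done as asked, in the order asked, and still so for the second after the job is handed in, with the robot touching nothing.
It also fails if it takes over 72 s, if anything falls off the work surface, if the arm or the gripper's body presses on something with over 40 N, if the wrist force passes 120 N, or if a joint passes its speed limit or range.

ROBOT

A 7-joint arm with a two-finger parallel gripper is mounted at the origin on a cart in front of the work surface, level with it; the furniture and walls round the work are solid. World frame = base frame: x ahead of the robot, y to its left, z up, the work surface at z = 0. Lengths are in m, angles in degrees, forces in N, time in s.
With the tool pointing down it reaches from about 0.4 to 0.75 m from the base axis. Payload 19.5 kg.
Tool frame: the origin (TCP) lies between the finger pads; the fingertips stand 14 mm ahead of it and the grasp point (between the pads) lies 5 mm behind it; z points along the fingers, y is the line along which they close (so a half turn about z gives the same grasp; the last joint's range is limited). The gripper opens to 85 mm and grips with 20 to 120 N. Pads are 22 mm wide; open, the fingers measure 114 mm over their backs; the gripper's body (76 mm by 85 mm) begins 54 mm behind the grasp point. The pads swing forward as they close: fully open they stand 13 mm farther back than shut.
Start: joints at [66.709, 40.479, -1.581, 85.061, 1.261, 54.483, -4.326], TCP at [0.205, -0.537, 0.245] pointing down, gripper open.
Joint ranges: [-155.06, 155.06], [-18.47, 123.98], [-90, 86.84], [0, 140.48], [-83.41, 263.41], [0, 116], [-161.91, 161.91]. Speed limits (degrees/s): [108.29, 108.29, 147.25, 147.25, 172.46, 172.46, 172.46].

INTERFACE

Orientations are given as a 3x3 rotation matrix whose columns are the frame's x, y, z axes.
In Python, from rig import observe, snapshot, close_job gives the robot as it stands. The module is installed in compiled form; this text tells all that it offers.
- The arm moves only by the shell command python3 -m crank 'ROWS' [OPENING] [FORCE]. ROWS is JSON, a list of rows, each an object with "xyz": the shift along the world's x, y, z in cm, a list of three; "roll": the turn about the world's z in rad. A call has exactly 10 rows; each row shifts and turns the commanded pose from where the row before left it; what a row does not reach is not made up. A row lasts 1/8 s, in which the tool goes at most 62.5 mm and 10.7 degrees, less where a joint would pass 70% of its speed; a pose out of reach is approached as far as the arm can. A call with a gripper value outside its range is refused whole. OPENING is the opening, from 0 (shut) to 1 (fully open), set as the call begins (- or left out, the last holds). The fingers move at their own pace and stop on an object; FORCE is the grip in N (left out, the last holds). Time passes only in rows, so rows that do not move let the fingers close, or fill a call up. It gives the time, the measured TCP pose, the force, the opening and the grip force at its end, in the units of the state.
- observe(): the state, without advancing time (a new reading comes with each control period).
- snapshot(name): name is "scene" or "top" or "wrist"; returns a dict with "img" (480x640x3 uint8, blue, green, red), "K" (3x3 intrinsics, pixels), "k1" (the pictures are not rectified: a ray, as slopes to the right and down, at radius r is drawn at 1 + k1 r^2 times it, then the intrinsics apply), "extrinsics" (4x4, takes a point from camera to world coordinates); the wrist camera has in their place "mount" (4x4, takes a point from camera to tool coordinates, whose origin is the TCP and whose axes are the flange's). Camera axes: x right, y up, looking along -z (the intrinsics and any distortion apply to the point x, -y, -z); pixel columns grow to the right and rows downward; lengths in m; the calibration is good to about 2 mm. A picture is of the moment at which its call begins: read the wrist's pose just before it. There is no depth.
- close_job(): hands the job in; it is judged then, once.
The state is a dict: "time": time; "joints": joint angles; "joint_velocities": joint speeds; "joint_torque": joint torques, N m; "tool_pos": TCP position; "tcp_rot": TCP orientation; "contact_force": force on the tool from outside, world axes, zero at the start; "ft_torque": the same for the moment, N m; "opening": finger opening in m; "grasp_force": force on a finger pad.
Only numpy, scipy, OpenCV 4.12 (cv2) and the standard library are available. Lean on these libraries where they do the work, as an engineer would, in place of code of your own. Each camera call takes 0.05 s, during which the arm holds its last target. There are 200 camera calls.

## Working session

There is one attempt and no reset: what is moved stays moved. The work goes in short steps, Python scripts to look and compute and a shell command to move; the robot and the scene stay as the last step left them, time stands still between calls to the robot, and variables do not carry over. Pictures are saved under pics/ and viewed, at most 10 in all, crops included, and the job is handed in when it is done.

```bash
mkdir -p pics; cat > h.py <<'E'
import numpy as np, cv2
from rig import observe, snapshot
def ray(s,u,v):
    K=s["K"];x=(u-K[0][2])/K[0][0];y=(v-K[1][2])/K[1][1]
    r=np.hypot(x,y);q=r
    for _ in range(30): q=r/(1+s["k1"]*q*q)
    f=q/r if r else 1
    E=np.array(s["extrinsics"]);return E[:3,3],E[:3,:3]@np.array([x*f,-y*f,-1])
def onz(s,u,v,z):
    o,d=ray(s,u,v);return o+d*(z-o[2])/d[2]
E
python3 - <<'E'
from h import *
import pickle
o=observe();print(o["time"],o["tool_pos"],o["tcp_rot"],o["contact_force"],o["opening"])
for n in("scene","top"):
    s=snapshot(n);pickle.dump(s,open(n+".pkl","wb"));cv2.imwrite(f"pics/{n}0.png",s["img"]);print(n,np.round(s["extrinsics"],3).tolist(),s["k1"])
E
```

```text
0.0 [ 0.20504819 -0.53694183  0.24484352] [[ 9.34197981e-01  3.56754762e-01 -4.15219889e-04]
 [ 3.56755002e-01 -9.34197461e-01  9.86044740e-04]
 [-3.61212094e-05 -1.06929278e-03 -9.99999428e-01]] [ 0.06658402 -0.77985258 -0.58331818] 0.08521250585569479
scene [[-0.797, 0.276, -0.538, -0.116], [-0.605, -0.364, 0.708, 0.966], [-0.0, 0.889, 0.457, 0.582], [0.0, 0.0, 0.0, 1.0]] -0.03832825087706637
top [[0.018, 0.99, -0.138, 0.289], [-1.0, 0.017, -0.012, 0.169], [-0.01, 0.138, 0.99, 1.558], [0.0, 0.0, 0.0, 1.0]] 0.0609918793086907
```

View pics/scene0.png

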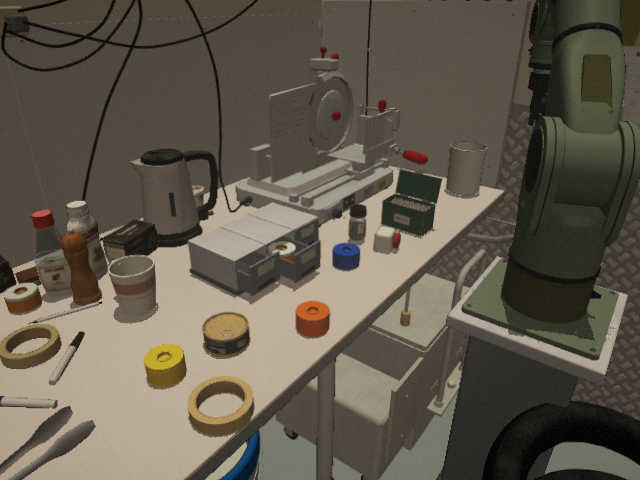

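View pics/top0.png

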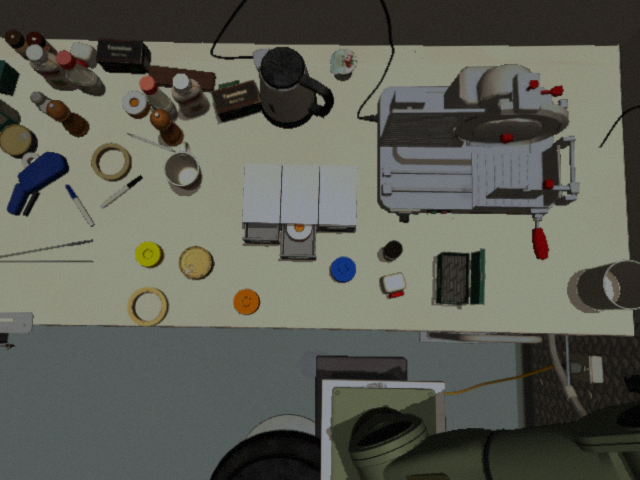

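The top view shows the rack at about (300,200). The middle drawer (287,240) is open and holds the white label roll (299,230), so it is drawer a. The left drawer (262,233) is open and empty, so it is b, and the right one is shut. The card tin is at (455,278) with its lid on the right at (478,277). The look-alikes are blue (343,269), orange (246,301) and yellow (148,254), and I'll leave them alone. I'll confirm this in an enlarged crop.

```bash
python3 - <<'E'
from h import *
import pickle
s=pickle.load(open("top.pkl","rb"))
c=s["img"][155:315,235:495];cv2.imwrite("pics/crop1.png",cv2.resize(c,None,fx=3,fy=3,interpolation=cv2.INTER_CUBIC))
s=pickle.load(open("scene.pkl","rb"))
c=s["img"][160:300,180:450];cv2.imwrite("pics/crop2.png",cv2.resize(c,None,fx=2.9,fy=2.9,interpolation=cv2.INTER_CUBIC))
E
```

```text
(no output)
```

View pics/crop1.png

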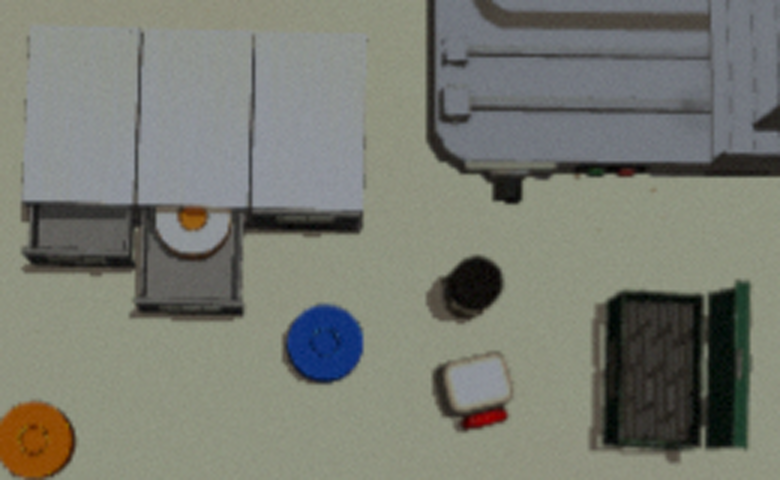

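View pics/crop2.png

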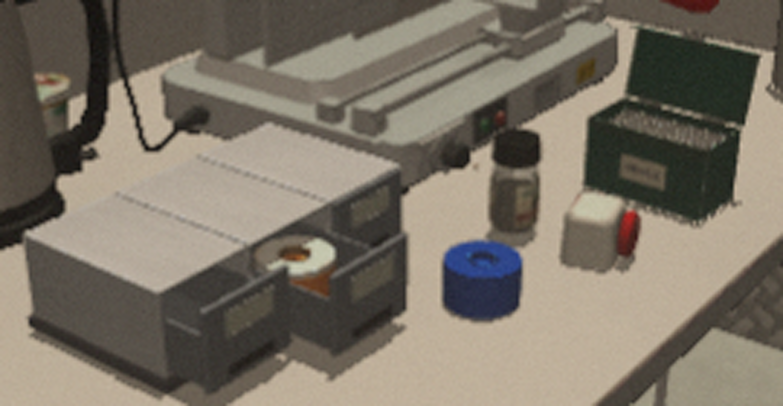

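The crops confirm it: the middle drawer a holds the white roll with its orange core, the left drawer b is empty and the right one is shut. The tin's hinge and lid are on its right (-y) side.

```bash
python3 - <<'E'
from h import *
import pickle
s=pickle.load(open("top.pkl","rb"))
def p(n,cu,cv,z): print(n,np.round(onz(s,235+cu/3-.33,155+cv/3-.33,z),3))
for q in [(28,27),(367,35),(362,208),(24,203)]: p("roof",*q,.087)
for q in [(137,308),(242,311)]: p("a",*q,.086)
for q in [(24,258),(133,262)]: p("b",*q,.086)
for q in [(252,226),(361,226)]: p("c",*q,.086)
for q in [(748,282),(747,447),(709,292),(706,444)]: p("lid",*q,.147)
for q in [(612,293),(703,295),(702,446),(605,446)]: p("tin",*q,.078)
p("jar",473,285,.096);p("timer",478,382,.05);p("timerred",485,418,.03);p("blue",325,343,.041);p("knob slicer",507,200,.05);p("slicer edge",600,178,.03);p("orange",37,440,.04)
E
```

```text
roof [0.7   0.369 0.087]
roof [0.698 0.075 0.087]
roof [0.546 0.078 0.087]
roof [0.546 0.367 0.087]
a [0.457 0.268 0.086]
a [0.456 0.179 0.086]
b [0.498 0.365 0.086]
b [0.497 0.273 0.086]
c [0.529 0.172 0.086]
c [0.531 0.079 0.086]
lid [ 0.48  -0.229  0.147]
lid [ 0.347 -0.225  0.147]
lid [ 0.471 -0.198  0.147]
lid [ 0.349 -0.193  0.147]
tin [ 0.478 -0.135  0.078]
tin [ 0.478 -0.211  0.078]
tin [ 0.35  -0.208  0.078]
tin [ 0.349 -0.127  0.078]
jar [ 0.481 -0.015  0.096]
timer [ 0.402 -0.025  0.05 ]
timerred [ 0.373 -0.033  0.03 ]
blue [0.435 0.107 0.041]
knob slicer [ 0.562 -0.05   0.05 ]
slicer edge [ 0.587 -0.135  0.03 ]
orange [0.346 0.355 0.04 ]
```

Drawer c sits shut with its front at x≈0.530, so a is about 73 mm open and b about 32 mm. The lid comes first: I'll shut the fingers, go behind it on the -y side, and push it toward +y.

```bash
python3 -m crank '[{"xyz":[1.5,4,0],"roll":-0.06},{"xyz":[1.5,4,0],"roll":-0.06},{"xyz":[1.5,4,0],"roll":-0.06},{"xyz":[1.5,4,0],"roll":-0.06},{"xyz":[1.5,4,0],"roll":-0.06},{"xyz":[1.5,4,0],"roll":-0.06},{"xyz":[4,0,0],"roll":0},{"xyz":[4,0,0],"roll":0},{"xyz":[4,0,0],"roll":0},{"xyz":[0,0,0],"roll":0}]' 0 20
```

```text
time: 1.35
tool_pos: [0.4171, -0.2963, 0.2446]
tcp_rot: [[1.0, 0.008, 0.0], [0.008, -1.0, 0.001], [0.0, -0.001, -1.0]]
contact_force: [-0.3, 0.6, -0.2]
opening: 0.0
grasp_force: 0.0
```

```bash
python3 -m crank '[{"xyz":[0,0,-3.5],"roll":0},{"xyz":[0,0,-3.5],"roll":0},{"xyz":[0,0,-3.5],"roll":0},{"xyz":[0,1,0],"roll":0},{"xyz":[0,1,0],"roll":0},{"xyz":[0,1,0],"roll":0},{"xyz":[0,1,0],"roll":0},{"xyz":[0,1,0],"roll":0},{"xyz":[0,1,0],"roll":0},{"xyz":[0,1,0],"roll":0}]' 0 20
python3 - <<'E'
from h import *
s=snapshot("scene");c=s["img"][130:270,330:490];cv2.imwrite("pics/lid1.png",cv2.resize(c,None,fx=4,fy=4))
E
```

```text
time: 2.6
tool_pos: [0.4152, -0.2266, 0.1403]
tcp_rot: [[1.0, 0.005, 0.0], [0.005, -1.0, -0.0], [0.0, 0.0, -1.0]]
contact_force: [1.7, -0.8, 0.4]
opening: -0.0001
grasp_force: 0.6
```

View pics/lid1.png

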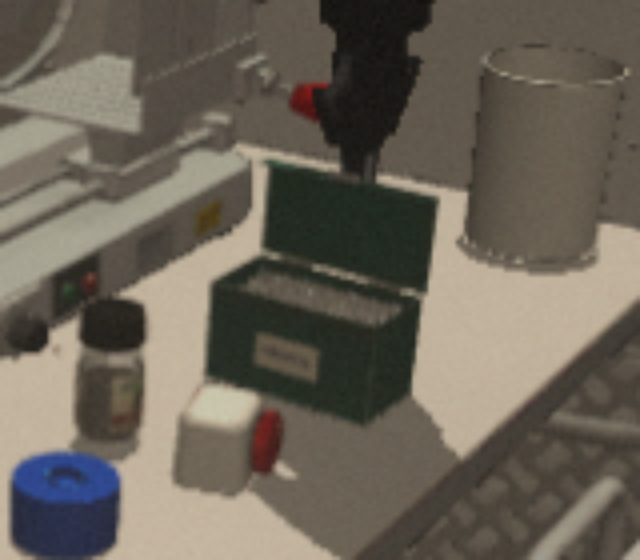

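The fingers are behind the lid, at about (360,170) in the crop, and it is now roughly upright. I'll keep pushing past vertical and then lift.

```bash
python3 -m crank '[{"xyz":[0,1,0],"roll":0},{"xyz":[0,1,0],"roll":0},{"xyz":[0,1,0],"roll":0},{"xyz":[0,1,0],"roll":0},{"xyz":[0,1,0],"roll":0},{"xyz":[0,1,0],"roll":0},{"xyz":[0,0,0],"roll":0},{"xyz":[0,0,2],"roll":0},{"xyz":[0,0,4],"roll":0},{"xyz":[0,0,4],"roll":0}]' 0 20
python3 - <<'E'
from h import *
s=snapshot("scene");c=s["img"][130:270,330:490];cv2.imwrite("pics/lid2.png",cv2.resize(c,None,fx=4,fy=4))
E
```

```text
time: 3.9
tool_pos: [0.4149, -0.1673, 0.2414]
tcp_rot: [[1.0, 0.004, -0.001], [0.004, -1.0, 0.0], [-0.001, -0.0, -1.0]]
contact_force: [1.4, -0.6, 0.6]
opening: -0.0003
grasp_force: 0.0
```

View pics/lid2.png

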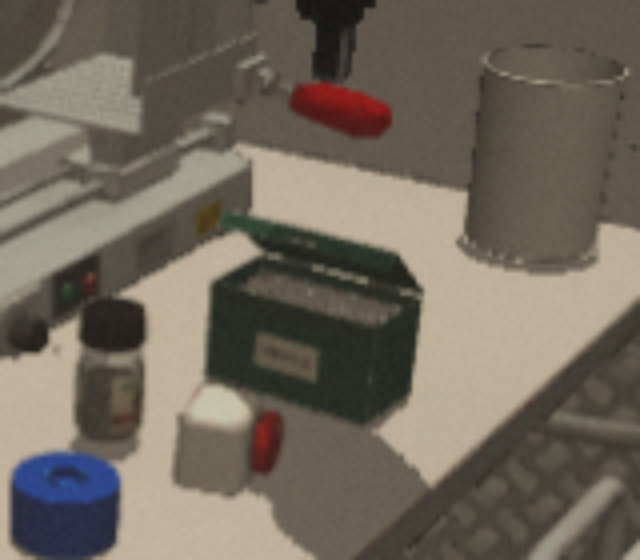

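The lid is about 30° above shut and falling. I'll cross to drawer a and check it again later.

```bash
python3 -m crank '[{"xyz":[0,4.9,0],"roll":0},{"xyz":[0,4.9,0],"roll":0},{"xyz":[0,4.9,0],"roll":0},{"xyz":[0,4.9,0],"roll":0},{"xyz":[0,4.9,0],"roll":0},{"xyz":[0,4.9,0],"roll":0},{"xyz":[0,4.9,0],"roll":0},{"xyz":[-1,4.9,0],"roll":0},{"xyz":[-2,0,0],"roll":0},{"xyz":[0,0,0],"roll":0}]' 0 20
python3 - <<'E'
from h import *
s=snapshot("scene");c=s["img"][130:270,330:490];cv2.imwrite("pics/lid3.png",cv2.resize(c,None,fx=4,fy=4))
E
```

```text
time: 5.2
tool_pos: [0.3843, 0.2251, 0.2403]
tcp_rot: [[1.0, 0.006, -0.001], [0.006, -1.0, -0.0], [-0.001, 0.0, -1.0]]
contact_force: [-0.2, -1.0, -0.6]
opening: 0.0002
grasp_force: 0.0
```

View pics/lid3.png

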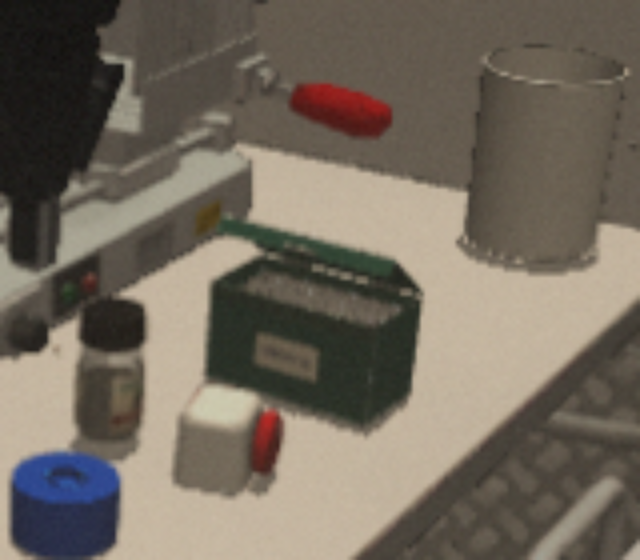

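The lid is still sinking slowly because it is damped. Next is drawer a: descend and approach.

```bash
python3 -m crank '[{"xyz":[0,0,-4.4],"roll":0},{"xyz":[0,0,-4.4],"roll":0},{"xyz":[0,0,-4.4],"roll":0},{"xyz":[0,0,-4.4],"roll":0},{"xyz":[1,0,0],"roll":0},{"xyz":[1,0,0],"roll":0},{"xyz":[1,0,0],"roll":0},{"xyz":[1,0,0],"roll":0},{"xyz":[1,0,0],"roll":0},{"xyz":[1,0,0],"roll":0}]' 0 20
python3 -m crank '[{"xyz":[0.8,0,0],"roll":0},{"xyz":[0.8,0,0],"roll":0},{"xyz":[0.8,0,0],"roll":0},{"xyz":[0.8,0,0],"roll":0},{"xyz":[0.8,0,0],"roll":0},{"xyz":[0.8,0,0],"roll":0},{"xyz":[0.7,0,0],"roll":0},{"xyz":[0.6,0,0],"roll":0},{"xyz":[0.4,0,0],"roll":0},{"xyz":[0.2,0,0],"roll":0}]' 0 20
```

```text
time: 6.5
tool_pos: [0.4459, 0.2249, 0.0644]
tcp_rot: [[1.0, 0.005, 0.0], [0.005, -1.0, 0.0], [0.0, -0.0, -1.0]]
contact_force: [-0.4, -0.9, 0.1]
opening: -0.0001
grasp_force: 0.0
time: 7.75
tool_pos: [0.5123, 0.2249, 0.0642]
tcp_rot: [[1.0, 0.005, -0.0], [0.005, -1.0, 0.0], [-0.0, -0.0, -1.0]]
contact_force: [-2.4, -1.2, -0.1]
opening: -0.0
grasp_force: 0.8
```

Contact shows friction only so far. I'll creep forward to the stop.

```bash
python3 -m crank '[{"xyz":[0.2,0,0],"roll":0},{"xyz":[0.2,0,0],"roll":0},{"xyz":[0.2,0,0],"roll":0},{"xyz":[0.1,0,0],"roll":0},{"xyz":[0,0,0],"roll":0},{"xyz":[0,0,0],"roll":0},{"xyz":[0,0,0],"roll":0},{"xyz":[0,0,0],"roll":0},{"xyz":[0,0,0],"roll":0},{"xyz":[0,0,0],"roll":0}]' 0 20
```

```text
time: 9.0
tool_pos: [0.5191, 0.2249, 0.0643]
tcp_rot: [[1.0, 0.005, 0.0], [0.005, -1.0, 0.0], [0.0, -0.0, -1.0]]
contact_force: [-0.1, -0.2, 0.5]
opening: 0.0003
grasp_force: 0.0
```

```bash
python3 -m crank '[{"xyz":[0.1,0,0],"roll":0},{"xyz":[0.1,0,0],"roll":0},{"xyz":[0.1,0,0],"roll":0},{"xyz":[0.1,0,0],"roll":0},{"xyz":[0,0,0],"roll":0},{"xyz":[0,0,0],"roll":0},{"xyz":[0,0,0],"roll":0},{"xyz":[0,0,0],"roll":0},{"xyz":[0,0,0],"roll":0},{"xyz":[0,0,0],"roll":0}]' 0 20
```

```text
time: 10.25
tool_pos: [0.5231, 0.2249, 0.0643]
tcp_rot: [[1.0, 0.005, -0.0], [0.005, -1.0, 0.0], [-0.0, -0.0, -1.0]]
contact_force: [-0.0, 0.1, -0.0]
opening: 0.0004
grasp_force: 0.0
```

```bash
python3 -m crank '[{"xyz":[0.1,0,0],"roll":0},{"xyz":[0.1,0,0],"roll":0},{"xyz":[0.1,0,0],"roll":0},{"xyz":[0.1,0,0],"roll":0},{"xyz":[0.1,0,0],"roll":0},{"xyz":[0,0,0],"roll":0},{"xyz":[0,0,0],"roll":0},{"xyz":[0,0,0],"roll":0},{"xyz":[0,0,0],"roll":0},{"xyz":[0,0,0],"roll":0}]' 0 20
python3 - <<'E'
from h import *
s=snapshot("scene");c=s["img"][160:310,180:450];cv2.imwrite("pics/dr1.png",cv2.resize(c,None,fx=2.9,fy=2.9,interpolation=cv2.INTER_CUBIC))
E
```

```text
time: 11.5
tool_pos: [0.5282, 0.2249, 0.0643]
tcp_rot: [[1.0, 0.005, 0.0], [0.005, -1.0, 0.0], [0.0, -0.0, -1.0]]
contact_force: [0.1, 0.7, 0.1]
opening: 0.0002
grasp_force: 0.0
```

View pics/dr1.png

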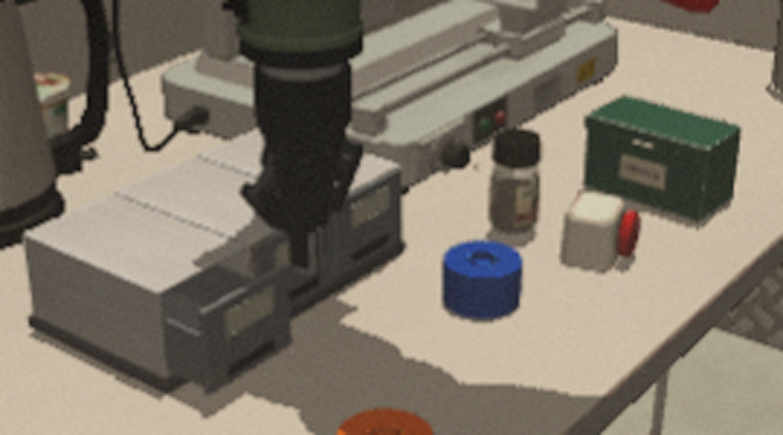

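The lid is shut, with the tin closed at (660,155). Drawer a is almost flush, so I'll keep creeping to the stop.

```bash
python3 -m crank '[{"xyz":[0,0,0],"roll":0},{"xyz":[0,0,0],"roll":0},{"xyz":[0,0,0],"roll":0},{"xyz":[0,0,0],"roll":0},{"xyz":[0,0,0],"roll":0},{"xyz":[0,0,0],"roll":0},{"xyz":[0.1,0,0],"roll":0},{"xyz":[0.1,0,0],"roll":0},{"xyz":[0.1,0,0],"roll":0},{"xyz":[0.1,0,0],"roll":0}]' 0 20
```

```text
time: 12.8
tool_pos: [0.5304, 0.2248, 0.0642]
tcp_rot: [[1.0, 0.005, -0.004], [0.005, -1.0, -0.0], [-0.004, 0.0, -1.0]]
contact_force: [-18.4, -1.1, 14.6]
opening: 0.0
grasp_force: 9.0
```

Drawer a has hit its hard stop, with an 18 N reaction at TCP x≈0.530. Now back off and move across to drawer b.

```bash
python3 -m crank '[{"xyz":[-2,0,0],"roll":0},{"xyz":[-3,0,0],"roll":0},{"xyz":[-3,0,0],"roll":0},{"xyz":[0,3.2,0],"roll":0},{"xyz":[0,3.2,0],"roll":0},{"xyz":[0,3.2,0],"roll":0},{"xyz":[1,0,0],"roll":0},{"xyz":[1,0,0],"roll":0},{"xyz":[0.5,0,0],"roll":0},{"xyz":[0.5,0,0],"roll":0}]' 0 20
python3 -m crank '[{"xyz":[0.7,0,0],"roll":0},{"xyz":[0.7,0,0],"roll":0},{"xyz":[0.7,0,0],"roll":0},{"xyz":[0.6,0,0],"roll":0},{"xyz":[0.5,0,0],"roll":0},{"xyz":[0.3,0,0],"roll":0},{"xyz":[0.3,0,0],"roll":0},{"xyz":[0.2,0,0],"roll":0},{"xyz":[0.2,0,0],"roll":0},{"xyz":[0.2,0,0],"roll":0}]' 0 20
```

```text
time: 14.05
tool_pos: [0.4826, 0.3203, 0.0643]
tcp_rot: [[1.0, 0.004, -0.0], [0.004, -1.0, -0.0], [-0.0, 0.0, -1.0]]
contact_force: [0.0, 0.8, 0.5]
opening: -0.0003
grasp_force: 0.0
time: 15.3
tool_pos: [0.5262, 0.3209, 0.0643]
tcp_rot: [[1.0, 0.005, -0.0], [0.005, -1.0, 0.0], [-0.0, -0.0, -1.0]]
contact_force: [-1.7, -1.0, -0.4]
opening: -0.0001
grasp_force: 0.8
```

```bash
python3 -m crank '[{"xyz":[0.1,0,0],"roll":0},{"xyz":[0,0,0],"roll":0},{"xyz":[0,0,0],"roll":0},{"xyz":[0,0,0],"roll":0},{"xyz":[0,0,0],"roll":0},{"xyz":[0.1,0,0],"roll":0},{"xyz":[0.1,0,0],"roll":0},{"xyz":[0.1,0,0],"roll":0},{"xyz":[0.1,0,0],"roll":0},{"xyz":[0.1,0,0],"roll":0}]' 0 20
```

```text
time: 16.55
tool_pos: [0.5316, 0.3209, 0.0642]
tcp_rot: [[1.0, 0.005, -0.001], [0.005, -1.0, -0.0], [-0.001, 0.0, -1.0]]
contact_force: [-10.4, -1.1, 7.3]
opening: 0.0001
grasp_force: 4.9
```

Drawer b is at its stop too. One more light press, then retreat and check.

```bash
python3 -m crank '[{"xyz":[0.1,0,0],"roll":0},{"xyz":[0,0,0],"roll":0},{"xyz":[-1,0,0],"roll":0},{"xyz":[-3,0,0],"roll":0},{"xyz":[-4,0,0],"roll":0},{"xyz":[-3,0,2],"roll":0},{"xyz":[0,0,4],"roll":0},{"xyz":[0,0,4],"roll":0},{"xyz":[0,0,4],"roll":0},{"xyz":[0,0,4],"roll":0}]' 0 20
python3 - <<'E'
from h import *
a=snapshot("scene")["img"][160:310,180:450];b=snapshot("top")["img"][155:315,235:495]
a=cv2.resize(a,(520,288),interpolation=cv2.INTER_CUBIC);b=cv2.resize(b,(520,300),interpolation=cv2.INTER_CUBIC)
cv2.imwrite("pics/fin.png",np.vstack([a,b]))
E
```

```text
time: 17.8
tool_pos: [0.4229, 0.3208, 0.2457]
tcp_rot: [[1.0, 0.005, 0.001], [0.005, -1.0, 0.0], [0.001, -0.0, -1.0]]
contact_force: [0.3, 0.5, -0.4]
opening: -0.0001
grasp_force: 0.0
```

View pics/fin.png

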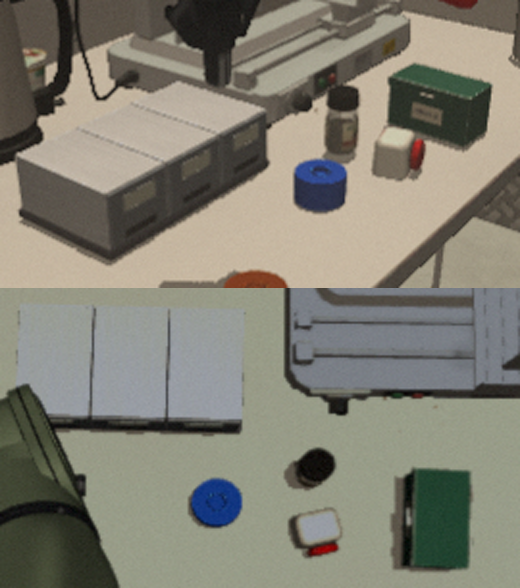

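The three fronts are flush (180,180), the tin is shut at (440,105), and nothing else has moved. Handing in.

```bash
python3 -c "
from rig import close_job
print(close_job())"
```

```text
the job is handed in; nothing more can be done
None
```

Drawers a and b are pushed home against their stops, the third drawer is still shut, and the card tin's lid is closed where it stood. The label roll went in with its drawer, the spice jar and timer look unmoved (the flat tin wasn't in the last picture), and I handed the job in at about 18 s; no verdict came back.

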